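# Lock the fossil turntable

## Task

Lock the fossil's turntable so that it cannot turn while it is worked on: push one of the disc's upright pegs round with a fingertip until one of the two slots in the disc's rim lines up with the locking bar, then push the bar by its upright tab until it is fully home in the slot, and leave it so. Do not touch the fossil that rides on the disc, keep it in the middle of its pad, and pick up or knock nothing: the other things on the table stay as they are.

Things in the scene. Friction and masses are not known exactly. Their poses are not given: they have to be found in the camera images.
- turntable: Dark grey base plate of the turntable, fixed to the table, 225 (x) x 325 (y) x 10 mm. Origin: on the table surface, under the disc's turning axis, which is vertical. Its +y axis points from the disc's axis along the locking bar; the plate runs from -110 to +215 mm in y and +-112 mm in x. On it, at y 114 to 148 mm, stands the bar's dark steel guide, 56 mm wide, its top 51 mm above the table.
- disc (a joint): Angle of the disc on its vertical axis (rad), counter-clockwise from above positive, turned freely either way by hand. A slot faces the bar at 0, +-3.14, 6.28; the disc stays where it is left (friction about 0.2 N m, so a push of about 2.5 N on a peg). The bar enters a slot up to about 0.03 rad off, and its round nose can draw the disc in from slightly more.
- disc_centre (a point): Point on the disc's axis at the disc's top face, 40 mm above the table; its axes turn with the disc. Aluminium disc, 200 mm across, 12 mm thick (28 to 40 mm above the table). Two radial slots, open at the rim, 22 mm wide, 36 mm deep, lie along its +y and -y axes; two upright pegs stand along its +x and -x axes. A rubber pad 110 mm across, 6 mm thick lies at its middle.
- peg_a (a point): Centre of the top of one upright peg on the disc: round, black, 14 mm across, 45 mm tall (40 to 85 mm above the table), 84 mm from the disc's axis on the disc's +x axis.
- peg_b (a point): The same for the other, identical peg, opposite it on the disc's -x axis.
- bar (a joint): How far the steel locking bar has slid towards the disc's axis (m): from 0 (drawn back, its nose 10 mm short of the rim) to 0.044 (end stop, fully home, its nose 34 mm inside the rim). It meets the solid rim at about 0.010 if no slot faces it. The bar is 16 mm wide, 12 mm thick with a round nose, 28 to 40 mm above the table; slides with about 2 N of friction and stays where it is left.
- bar_tab (a point): Middle of the top edge of the upright steel tab at the bar's outer end, 85 mm above the table. The tab is 36 mm wide across the bar, 8 mm thick along the bar, and stands from 28 to 85 mm above the table; it is 200 mm from the disc's axis at joint 0, 156 mm when home, always outside the guide. Push its outer face.
- fossil_mid (a point): Middle of the loose fossil that rests on the disc's pad: a sandy lump of rock with a dark bone on top, about 100 mm across, 45 mm tall from the pad (about 46 to 95 mm above the table), 0.35 to 0.7 kg. The point is 20 mm above its underside. It turns with the disc.
- jar: Bystander: amber glass jar, 42 mm across, 70 mm tall, standing on the base plate beside the bar's guide. Origin: centre of its underside.
- glue: Bystander: white bottle, 38 mm across, 85 mm tall, standing on the table beside the turntable, on the side away from the bar. Origin: centre of its underside.
- scriber: Bystander: pen-shaped metal tool, 120 mm long, 10 mm thick, lying on the base plate on the other side of the guide. Origin: centre of its underside.
- brush: Bystander: 170 mm brush lying on the table beyond the turntable. Origin: centre of its underside.
- loupe: Bystander: magnifier, 65 mm lens ring with a handle, lying on the table between robot and turntable. Origin: centre of its underside.
- cup: Bystander: white cup, 90 mm across, 125 mm tall with brushes sticking out to about 220 mm, standing on the table well off to the robot's right. Origin: centre of its underside.
There are look-alikes about, which are no part of the job. Leave any pink look-alike of the part that bears fossil_mid alone.

How it is judged (in metres and radians):
On the way:
1. a slot of the disc is lined up with the bar (angle between the y axis of disc_centre and the y axis of turntable, either way round below 0.07 rad), for 0.2 s.
At the end, for the whole second after the job is handed in: The bar is at least 40 mm in (of 44), in a slot of the disc (disc within 0.06 rad of lined up); the fossil sits upright on the pad within 20 mm of the disc's axis (value of joint bar above 0.04 m and angle between the y axis of disc_centre and the y axis of turntable, either way round below 0.06 rad and horizontal distance between fossil_mid and disc_centre below 0.02 m and angle between fossil_mid's own z axis and vertical below 0.12 rad); the robot touches nothing.
It fails at once if the fossil was touched by the robot (contact force between any of the fingers, the arm and fossil above 0.5 N).
It fails at once if the fossil was lifted, tipped or shifted off the middle of its pad (height (world z) of fossil_mid above 0.076 m or angle between fossil_mid's own z axis and vertical above 0.2 rad or horizontal distance between fossil_mid and disc_centre above 0.025 m).
It fails at once if a bystander was moved, lifted or knocked over (distance of any of jar, glue, scriber, brush, loupe, cup from where it was at the start of the episode above 0.02 m or angle between any of jar, glue, cup's own z axis and vertical above 0.35 rad).
It also fails if it takes over 54 s, if anything falls off the work surface, if the arm or the gripper's body presses on something with over 40 N, if the wrist force passes 120 N, or if a joint passes its speed limit or range.

## Robot

A 6-joint arm with a two-finger parallel gripper is mounted at the origin on the work surface. World frame = base frame: x ahead of the robot, y to its left, z up, the work surface at z = 0. Lengths are in mm, angles in rad, forces in N, time in s.
With the tool pointing down it reaches from about 275 to 750 mm from the base axis. Payload 10.2 kg.
Tool frame: the origin (TCP) lies between the finger pads; the fingertips stand 11 mm ahead of it and the grasp point (between the pads) lies 8 mm behind it; z points along the fingers, y is the line along which they close (so a half turn about z gives the same grasp; the last joint's range is limited). The gripper opens to 85 mm and grips with 20 to 120 N. Pads are 22 mm wide; open, the fingers measure 114 mm over their backs; the gripper's body (76 mm by 85 mm) begins 54 mm behind the grasp point. The pads swing forward as they close: fully open they stand 13 mm farther back than shut.
Start: joints at [0.988, 0.313, 1.498, -0, 1.331, -0.223], TCP at [184.859, 491.384, 242.294] pointing down, gripper open.
Joint ranges: [-2.94, 2.94], [-0.97, 2.17], [0.19, 2.56], [-1.23, 4.37], [0.02, 3.11], [-2.88, 2.88]. Speed limits (rad/s): [2.39, 2.39, 3.01, 3.14, 3.14, 3.14].

## Interface

Orientations are given as a unit quaternion [w, x, y, z].
In Python, from rig import sense, eyes, finish_job gives the robot as it stands.
- The arm moves only by the shell command python3 -m jog 'ROWS' [FORCE]. ROWS is JSON, a list of rows, each a list of 7 numbers: the shift along the tool's x, y, z in m, then the turn, a rotation vector about the tool's x, y, z in rad, then the finger opening in m, from 0 to 0.0854. In form: [[dx, dy, dz, rx, ry, rz, gripper], ...]. A call has 1 to 5 rows; each row shifts and turns the commanded pose from where the row before left it, along the tool's axes as they then stand; what a row does not reach is not made up. A row lasts 1/10 s, in which the tool goes at most 50 mm and 8.59 degrees, less where a joint would pass 70% of its speed; a pose out of reach is approached as far as the arm can. A call is refused whole if a number of a shift passes 0.05 or a number of a turn 0.15, either way. A call with a gripper value outside its range is refused whole. The fingers move at their own pace and stop on an object; FORCE is the grip in N (left out, the last holds). Time passes only in rows, so rows that do not move let the fingers close. It gives the time, the measured TCP pose, the force, the opening and the grip force at its end, in the units of the state.
- sense(): the state, without advancing time (a new reading comes with each control period).
- eyes.capture(name): name is "scene" or "side" or "wrist"; returns the picture (400x640x3 uint8, red, green, blue); there is no depth.
- eyes.calibration(name): a dict with "fx", "fy", "cx", "cy" (pixels), "cam_to_world" (4x4, takes a point from camera to world coordinates); the wrist camera has in their place "mount" (4x4, takes a point from camera to tool coordinates, whose origin is the TCP and whose axes are the flange's). Camera axes: x right, y down, z forward; pixel columns grow to the right and rows downward; lengths in mm; the calibration is good to about 2 mm. A picture is of the moment at which its call begins: read the wrist's pose just before it. calibration takes no time and is no camera call.
- finish_job(): hands the job in; it is judged then, once.
The state is a dict: "time_s": time; "joints": joint angles; "dq": joint speeds; "tau": joint torques, N m; "eef_pos": TCP position; "ee_rot": TCP orientation; "force": force on the tool from outside, world axes, zero at the start; "wrist_torque": the same for the moment, N m; "grip_width": opening from 0.0 (shut) to 1.0 (fully open); "grip_force": force on a finger pad.
Only numpy, scipy, OpenCV 4.12 (cv2) and the standard library are available. Lean on these libraries where they do the work, as an engineer would, in place of code of your own. Each camera call takes 0.05 s, during which the arm holds its last target. There are 200 camera calls.

## Working session

There is one attempt and no reset: what is moved stays moved. The work goes in short steps, Python scripts to look and compute and a shell command to move; the robot and the scene stay as the last step left them, time stands still between calls to the robot, and variables do not carry over. Pictures are saved under pics/ and viewed, at most 10 in all, crops included, and the job is handed in when it is done.

```bash
mkdir -p pics; ls
python3 - <<'E'
from rig import sense, eyes
import cv2, numpy as np
s=sense(); print(s)
a=eyes.capture("scene"); b=eyes.capture("side")
for n,i in(("scene",a),("side",b)):
    cv2.imwrite(f"pics/{n}0.png",i[:,:,::-1]); 
    c=eyes.calibration(n); print(n,c["fx"],c["cx"],c["cy"],np.round(c["cam_to_world"],3).tolist())
E
```

```text
pics
{'time_s': 0.0, 'joints': array([ 9.87609076e-01,  3.13446419e-01,  1.49846908e+00, -1.74849909e-06,
        1.33100316e+00, -2.23410069e-01]), 'dq': array([-0.00177529, -0.00013343,  0.00024657, -0.00152421, -0.00024528,
       -0.00014944]), 'tau': array([ 5.60006411e-04, -4.12268007e+01, -2.59747392e+01, -1.40326169e-04,
        4.10636640e-03, -1.26224134e-05]), 'eef_pos': array([184.70674086, 491.16173842, 241.72485824]), 'ee_rot': array([-2.59417945e-04,  1.78919719e-01,  9.83863453e-01, -6.10145428e-04]), 'force': array([ 0.28893841, -0.42136537,  0.09581973]), 'wrist_torque': array([ 0.04575264, -0.00349575,  0.01683641]), 'grip_force': 0.0, 'grip_width': 0.9980150786874772}
scene 384.69114461602425 319.34283759122553 197.4124253792038 [[-0.737, 0.426, -0.525, 1068.555], [0.676, 0.488, -0.553, 433.269], [0.021, -0.762, -0.648, 746.436], [0.0, 0.0, 0.0, 1.0]]
side 417.12080469479054 318.58767351856346 203.1312502832938 [[-0.974, -0.15, 0.171, 362.736], [-0.228, 0.644, -0.731, 645.532], [-0.001, -0.75, -0.661, 764.662], [0.0, 0.0, 0.0, 1.0]]
```

View pics/scene0.png

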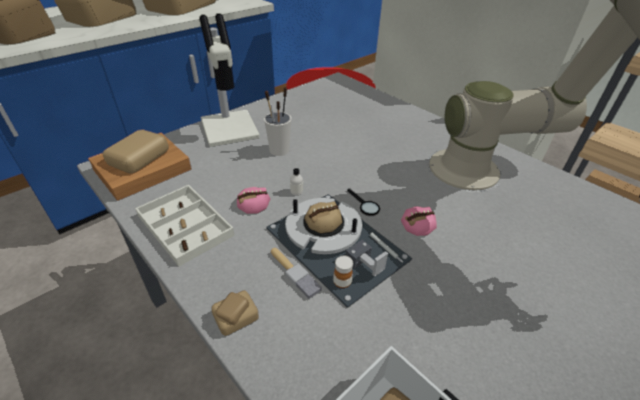

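View pics/side0.png

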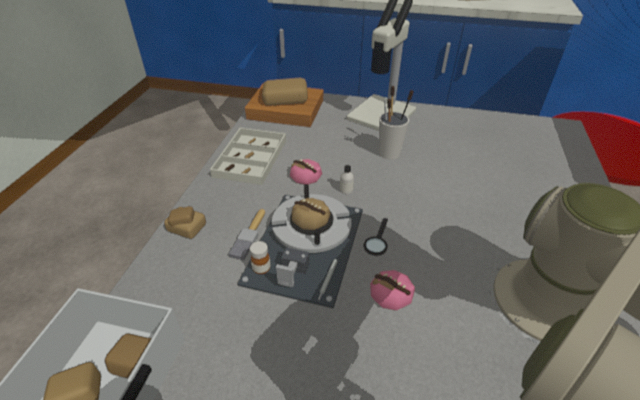

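The scene view shows the turntable plate with corners near (267,229), (410,258) and (348,302). The disc is at about (323,225), with pegs near (296,206) and (354,226), and the tab near (375,262). The side view shows the disc at (311,222), pegs near (306,190) and (317,238), and the guide and tab near (288,270). The pink look-alikes are off the disc.

```bash
cat > h.py <<'E'
import numpy as np, cv2
from rig import sense, eyes
from scipy.spatial.transform import Rotation as R
def Tw(s):
    T=np.eye(4); q=s["ee_rot"]; T[:3,:3]=R.from_quat([q[1],q[2],q[3],q[0]]).as_matrix(); T[:3,3]=s["eef_pos"]; return T
def cam(n,s=None):
    c=eyes.calibration(n); M=np.array(c["cam_to_world"]) if n!="wrist" else Tw(s)@np.array(c["mount"])
    return c,M
def ray(cM,u,v,z):
    c,M=cM; d=M[:3,:3]@np.array([(u-c["cx"])/c["fx"],(v-c["cy"])/c["fy"],1]); o=M[:3,3]
    return o+d*(z-o[2])/d[2]
def proj(cM,p):
    c,M=cM; q=M[:3,:3].T@(np.array(p)-M[:3,3]); return q[0]/q[2]*c["fx"]+c["cx"], q[1]/q[2]*c["fy"]+c["cy"]
E
python3 - <<'E'
from h import *
cs=cam("scene"); cd=cam("side")
for n,c,l in(("sc",cs,[(267,229,10),(410,258,10),(348,302,10),(296,201,85),(354,221,85),(323,225,40),(375,252,85)]),("sd",cd,[(243,290,10),(331,300,10),(362,200,10),(306,186,85),(317,234,85),(311,222,40),(286,264,85)])):
    for u,v,z in l: print(n,u,v,np.round(ray(c,u,v,z)))
a=cv2.imread("pics/scene0.png")[170:310,230:430]; b=cv2.imread("pics/side0.png")[160:310,220:420]
cv2.imwrite("pics/crop.png",np.vstack([cv2.resize(a,None,fx=2.05,fy=2.05,interpolation=2),cv2.resize(b,None,fx=2.05,fy=2.05,interpolation=2)]))
s=sense(); print(np.round(Tw(s),3), eyes.calibration("wrist"))
E
```

```text
sc 267 229 [ 667. -191.   10.]
sc 410 258 [459. 128.  10.]
sc 348 302 [668. 114.  10.]
sc 296 201 [ 589. -161.   85.]
sc 354 221 [529.  -8.  85.]
sc 323 225 [565. -81.  40.]
sc 375 252 [567.  95.  85.]
sd 243 290 [655. 133.  10.]
sd 331 300 [460. 114.  10.]
sd 362 200 [ 444. -229.   10.]
sd 306 186 [ 586. -164.   85.]
sd 317 234 [518.  -2.  85.]
sd 311 222 [553. -82.  40.]
sd 286 264 [562. 100.  85.]
[[-9.36000e-01  3.52000e-01 -1.00000e-03  1.84753e+02]
 [ 3.52000e-01  9.36000e-01 -1.00000e-03  4.91184e+02]
 [ 0.00000e+00 -1.00000e-03 -1.00000e+00  2.41788e+02]
 [ 0.00000e+00  0.00000e+00  0.00000e+00  1.00000e+00]] {'fx': 278.8421020251792, 'fy': 278.8421020251792, 'cx': 319.66001802417435, 'cy': 201.39786582236235, 'mount': array([[-9.55117551e-04, -9.50140747e-01, -3.11819898e-01,
         8.09726685e+01],
       [ 9.99999132e-01, -1.19041465e-03,  5.64251171e-04,
        -4.89805473e-01],
       [-9.07313004e-04, -3.11819088e-01,  9.50141059e-01,
        -1.31653487e+02],
       [ 0.00000000e+00,  0.00000000e+00,  0.00000000e+00,
         1.00000000e+00]])}
```

```bash
python3 -m jog '[[-0.035,-0.025,0.001,0,0,0,0],[-0.035,-0.025,0.001,0,0,0,0],[-0.035,-0.025,0.001,0,0,0,0],[-0.035,-0.025,0.001,0,0,0,0],[-0.035,-0.025,0.001,0,0,0,0]]' 40; python3 -m jog '[[-0.035,-0.025,0.001,0,0,0,0],[-0.035,-0.025,0.001,0,0,0,0],[-0.035,-0.025,0.001,0,0,0,0],[-0.035,-0.025,0.001,0,0,0,0],[-0.035,-0.025,0.001,0,0,0,0]]';python3 -m jog '[[-0.035,-0.025,0.001,0,0,0,0],[-0.035,-0.025,0.001,0,0,0,0],[0,0,0,0,0,0.135,0],[0,0,0,0,0,0.135,0],[0,0,0,0,0,0.135,0]]';python3 -m jog '[[0,0,0,0,0,0.135,0],[0,0,0,0,0,0.135,0],[0,0,0,0,0,0.135,0],[0,0,0,0,0,0.135,0],[0,0,0,0,0,0.135,0]]';python3 -m jog '[[0,0,0,0,0,0,0],[0,0,0,0,0,0,0]]'
python3 - <<'E'
from h import *
s=sense(); im=eyes.capture("wrist"); cv2.imwrite("pics/w1.png",im[:,:,::-1]); print(np.round(Tw(s),3)); np.save("w1.npy",Tw(s)); print(s["time_s"],s["joints"])
E
```

```text
time_s: 0.6
eef_pos: [305.1, 311.2, 237.1]
ee_rot: [-0.0, 0.179, 0.984, -0.0]
force: [0.2, -0.5, -0.0]
grip_width: 0.146
grip_force: 0.0
time_s: 1.1
eef_pos: [425.0, 132.5, 232.2]
ee_rot: [-0.0, 0.179, 0.984, 0.0]
force: [1.2, 0.4, -0.1]
grip_width: -0.001
grip_force: 0.0
time_s: 1.6
eef_pos: [472.3, 62.4, 229.9]
ee_rot: [-0.0, 0.376, 0.927, -0.0]
force: [-0.2, -0.5, 0.1]
grip_width: -0.001
grip_force: 0.0
time_s: 2.1
eef_pos: [472.2, 62.7, 230.0]
ee_rot: [-0.0, 0.661, 0.75, -0.0]
force: [-0.2, 1.0, -0.1]
grip_width: 0.001
grip_force: 0.0
time_s: 2.3
eef_pos: [472.3, 62.7, 230.1]
ee_rot: [-0.0, 0.658, 0.753, -0.0]
force: [0.1, -0.4, -0.7]
grip_width: 0.002
grip_force: 0.0
[[-1.34000e-01  9.91000e-01 -0.00000e+00  4.72256e+02]
 [ 9.91000e-01  1.34000e-01  0.00000e+00  6.27350e+01]
 [ 0.00000e+00 -0.00000e+00 -1.00000e+00  2.30137e+02]
 [ 0.00000e+00  0.00000e+00  0.00000e+00  1.00000e+00]]
2.3 [-1.14548260e-01  2.16321866e-01  1.65666617e+00  7.69959264e-06
  1.26899361e+00 -2.49177243e-01]
```

View pics/w1.png

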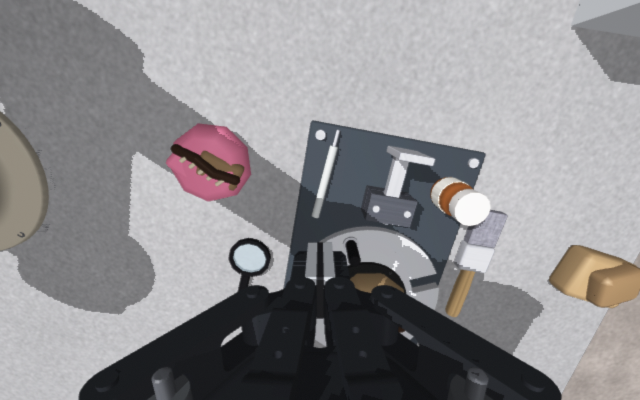

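The wrist view shows the plate corners at (312,122) and (485,153), and the tab's top edge from (388,150) to (433,160). Peg A's top is at about (351,241). One slot is at about (430,288), and the jar is at (465,205), right of the guide.

Run:
```python
from h import *
c=eyes.calibration("wrist"); cw=(c,np.load("w1.npy")@np.array(c["mount"]))
im=cv2.imread("pics/w1.png")
cv2.imwrite("pics/w1c.png",cv2.resize(im[110:310,290:500],None,fx=2.8,fy=2.8,interpolation=2))
for n,u,v,z in[("c1",312,122,10),("c2",485,153,10),("tabL",388,150,85),("tabR",433,160,85),("peg",350,241,85),("slot end in?",412,293,40),("slot open",438,283,40)]:
    print(n,np.round(ray(cw,u,v,z),1))
cs=cam("scene"); cd=cam("side")
for n,p,q,z in[("glue",(297,192),(347,188),10),("loupe",(370,208),(376,245),0),("jarTop",(344,260),(260,248),80)]: print(n,ray(cs,*p,z).round(),ray(cd,*q,z).round())
```

```text
c1 [453.2 127.2  10. ]
c2 [673.3 118.9  10. ]
tabL [532.2 113.9  85. ]
tabR [578.7 110.2  85. ]
peg [511.6  11.4  85. ]
slot end in? [616.6 -75.6  40. ]
slot open [647.5 -55.5  40. ]
glue [ 506. -258.   10.] [ 494. -271.   10.]
loupe [385. -71.   0.] [386. -79.   0.]
jarTop [634.  61.  80.] [632.  64.  80.]
```

View pics/w1c.png

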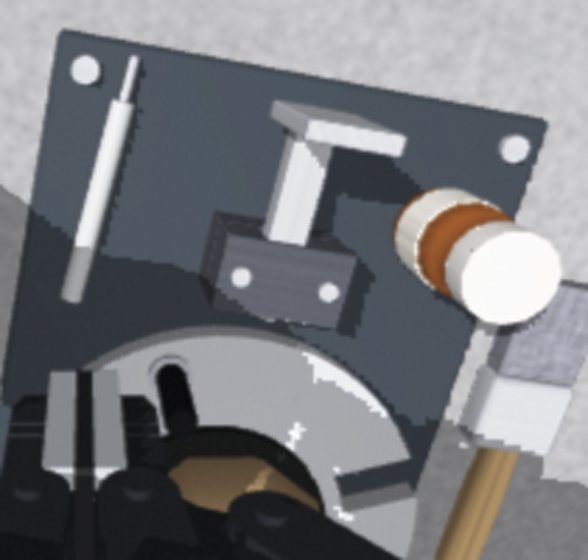

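The crop shows the tab's top face centred at about (355,138) in crop pixels. The peg's base is near (172,370), and the shaft leans to its top at about (186,428).

Run:
```python
from h import *
c=eyes.calibration("wrist"); cw=(c,np.load("w1.npy")@np.array(c["mount"]))
f=lambda u,v,z: ray(cw,290+u/2.8,110+v/2.8,z).round(1)
print("base",f(172,372,40),"top",f(186,428,85)); print("tab",f(308,130,85),f(405,147,85),f(355,138,85))
print("guide top",f(228,245,51),f(357,262,51), f(215,305,10))
print("rim",[f(u,v,40) for u,v in((100,355),(200,327),(300,345),(380,410),(413,470))])
P=np.array([f(u,v,40)[:2] for u,v in((100,355),(200,327),(300,345),(380,410),(413,470))]); A=np.c_[2*P,np.ones(5)]; x=np.linalg.lstsq(A,(P**2).sum(1),rcond=None)[0]; print("circ",x[:2],np.sqrt(x[2]+x[:2]@x[:2]))
print("slot",[f(u,v,40) for u,v in((335,475),(410,458),(345,508),(413,488))])
```

```text
base [522.2 -12.2  40. ] top [523.3 -14.4  85. ]
tab [545.4 109.3  85. ] [581. 108.  85.] [562.6 108.7  85. ]
guide top [533.4  53.9  51. ] [588.5  53.8  51. ] [542.5  11.6  10. ]
rim [array([488.5,  -8.1,  40. ]), array([530.9,  11.4,  40. ]), array([577.1,   8.8,  40. ]), array([621.1, -18.6,  40. ]), array([644.7, -47.8,  40. ])]
circ [549.44322443 -91.71359607] 103.95383953777777
slot [array([608.5, -55.5,  40. ]), array([641.6, -41.6,  40. ]), array([617.6, -72.9,  40. ]), array([647.3, -57.6,  40. ])]
```

```bash
python3 -m jog '[[0,0,0,0,0,0.065,0],[-0.024,0.025,0,0,0,0,0],[-0.024,0.025,0,0,0,0,0],[-0.024,0.026,0,0,0,0,0],[0,0,0.02,0,0,0,0]]'; python3 -m jog '[[0,0,0.035,0,0,0,0],[0,0,0.035,0,0,0,0],[0,0,0.02,0,0,0,0],[0,0,0.0,0,0,0,0]]'
python3 - <<'E'
from h import *
s=sense(); im=eyes.capture("side"); b=eyes.capture("wrist")
cv2.imwrite("pics/s2.png",np.hstack([cv2.resize(im[150:320,200:400],(470,400)),cv2.resize(b[:,200:365],(330,400)) if 0 else cv2.resize(b[60:340,200:430],(330,400))])[:,:,::-1])
print(np.round(Tw(s),3)); np.save("w2.npy",Tw(s))
E
```

```text
time_s: 2.85
eef_pos: [556.0, -6.8, 211.4]
ee_rot: [0.002, 0.683, 0.73, 0.001]
force: [0.7, 0.0, -0.0]
grip_width: -0.002
grip_force: 0.0
time_s: 3.25
eef_pos: [551.5, -3.9, 117.7]
ee_rot: [-0.002, 0.683, 0.731, -0.001]
force: [0.4, 0.2, 0.9]
grip_width: 0.002
grip_force: 0.0
[[-6.80000e-02  9.98000e-01 -5.00000e-03  5.51522e+02]
 [ 9.98000e-01  6.80000e-02  1.00000e-03 -3.86000e+00]
 [ 2.00000e-03 -5.00000e-03 -1.00000e+00  1.17683e+02]
 [ 0.00000e+00  0.00000e+00  0.00000e+00  1.00000e+00]]
```

View pics/s2.png

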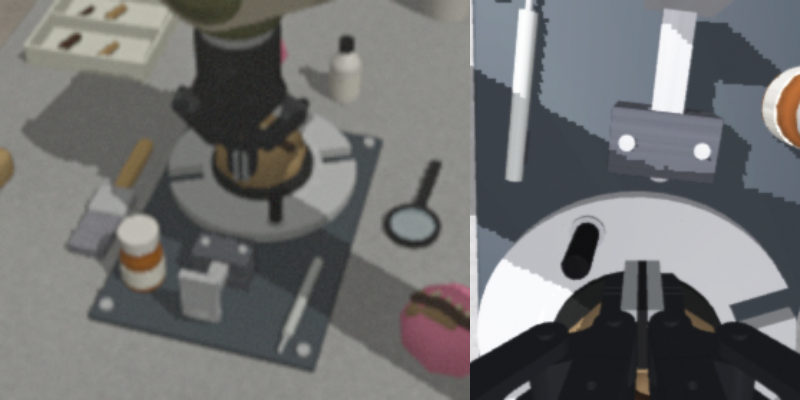

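The side half shows the finger over the disc, clear of the peg and fossil. The wrist half shows the peg's base at (590,230), its top at (578,265) and the fingertip at (642,265). The shut tips look only about 15–20 mm wide.

Run:
```python
from h import *
c=eyes.calibration("wrist"); cw=(c,np.load("w2.npy")@np.array(c["mount"]))
f=lambda u,v,z: ray(cw,200+(u-470)*230/330,60+v*.7,z).round(1)
print("base",f(589,228,40),"top",f(578,266,85),"tips",f(623,290,107),f(662,290,107),f(642,262,107))
P=np.array([f(u,v,40)[:2] for u,v in((530,245),(580,208),(640,192),(720,210),(785,275))]); A=np.c_[2*P,np.ones(5)]; x=np.linalg.lstsq(A,(P**2).sum(1),rcond=None)[0]; print("circ",x[:2],np.sqrt(x[2]+x[:2]@x[:2]))
print("bar",f(685,10,40),f(677,103,40),"nose",f(660,181,40))
print("guide",f(612,112,51),f(717,122,51))
```

```text
base [520.7  -9.9  40. ] top [521.5 -10.6  85. ] tips [543.1  -8.6 107. ] [558.8  -7.5 107. ] [549.9   4.5 107. ]
circ [558.59168029 -75.23937521] 88.54243054620838
bar [563.4 105.2  40. ] [563.6  61.9  40. ] nose [558.3  20.2  40. ]
guide [531.6  56.3  51. ] [583.1  54.9  51. ]
```

```bash
python3 -m jog '[[0,0,0.024,0,0,0.028,0],[0,0,0.023,0,0,0,0],[0,0,0,0,0,0,0],[-0.0004,-0.0087,0,0,0,-0.1,0],[-0.0004,-0.0087,0,0,0,-0.1,0]]'; python3 -m jog '[[-0.0004,-0.0087,0,0,0,-0.1,0],[-0.0004,-0.0087,0,0,0,-0.1,0]]'
```

```text
time_s: 3.85
eef_pos: [536.9, -6.5, 75.5]
ee_rot: [0.002, 0.616, 0.788, 0.001]
force: [3.8, 0.3, -1.9]
grip_width: -0.002
grip_force: 1.4
time_s: 4.05
eef_pos: [520.4, -12.2, 75.7]
ee_rot: [0.002, 0.535, 0.845, 0.001]
force: [2.4, 1.2, -0.2]
grip_width: -0.002
grip_force: 1.3
```

```bash
python3 -m jog '[[-0.0004,-0.0087,0,0,0,-0.1,0],[-0.0004,-0.0087,0,0,0,-0.1,0],[-0.0004,-0.0087,0,0,0,-0.1,0],[-0.0004,-0.0087,0,0,0,-0.1,0]]'; python3 -m jog '[[-0.0004,-0.0087,0,0,0,-0.1,0],[-0.0004,-0.0087,0,0,0,-0.1,0],[0,0,0,0,0,0,0]]'
python3 - <<'E'
from h import *
s=sense(); im=eyes.capture("side"); b=eyes.capture("scene")
cv2.imwrite("pics/s3.png",np.hstack([cv2.resize(im[160:310,220:370],(400,400)),cv2.resize(b[170:310,250:390],(400,400))])[:,:,::-1])
T=Tw(s); d=T[:2,3]-[555,-91]; print(T[:3,3],np.hypot(*d),np.degrees(np.arctan2(d[1],d[0])))
E
```

```text
time_s: 4.45
eef_pos: [492.4, -32.8, 75.6]
ee_rot: [0.002, 0.356, 0.934, 0.0]
force: [2.0, 1.8, 0.5]
grip_width: 0.003
grip_force: 1.3
time_s: 4.75
eef_pos: [481.8, -47.4, 75.3]
ee_rot: [0.002, 0.263, 0.965, -0.0]
force: [0.3, -0.1, -0.2]
grip_width: 0.0
grip_force: 0.0
[481.83677885 -47.41958869  75.33347423] 85.15931645437233 149.21943050093552
```

View pics/s3.png

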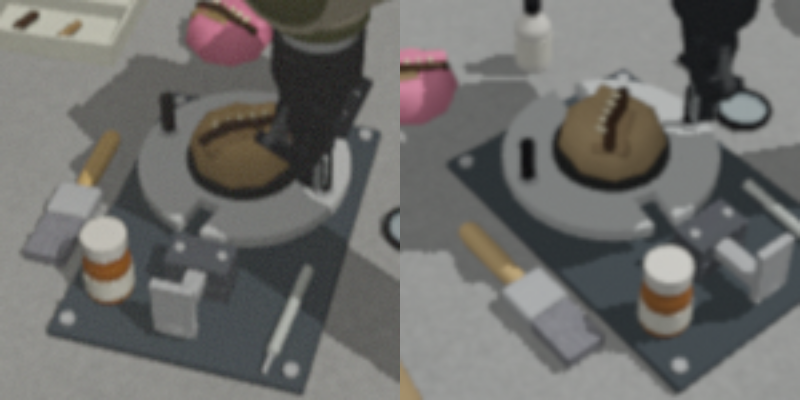

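The fossil is still centred. Peg B is visible in both views, with its top at crop (167,97) in the side half and (527,142) in the scene half. One slot is now approaching the bar's nose.

Run:
```python
from h import *
cs=cam("scene"); cd=cam("side"); O=np.array([555,-91])
g=lambda u,v,z: ray(cd,220+u*.375,160+v*.375,z)[:2]
k=lambda u,v,z: ray(cs,250+(u-400)*.35,170+v*.35,z)[:2]
for n,p in[("side top",g(167,97,85)),("side base",g(168,130,40)),("scene top",k(527,142,85)),("scene base",k(527,179,40)),("slot side",g(201,213,40)),("slot scene",k(662,212,40))]:
    d=p-O; print(n,p.round(1),np.hypot(*d).round(1),np.degrees(np.arctan2(d[1],d[0])).round(1))
P=[g(u,v,40) for u,v in((142,160),(200,97),(345,160),(250,233),(185,215))]+[]
P=np.array(P);A=np.c_[2*P,np.ones(len(P))]; x=np.linalg.lstsq(A,(P**2).sum(1),rcond=None)[0]; print("circ",x[:2],np.sqrt(x[2]+x[:2]@x[:2]))
```

```text
side top [ 632.6 -110.3] 80.0 -14.0
side base [ 635.2 -113.2] 83.2 -15.5
scene top [ 637.1 -108.7] 84.0 -12.2
scene base [ 638.3 -108.8] 85.2 -12.0
slot side [574.3 -13.6] 79.8 76.0
slot scene [ 5.759e+02 -5.000e-01] 92.8 77.0
circ [554.3326097  -95.00007614] 96.20379343433814
```

```bash
python3 -m jog '[[-0.0002,-0.0044,0,0,0,-0.05,0],[-0.0002,-0.0044,0,0,0,-0.05,0],[-0.0001,-0.0026,0,0,0,-0.03,0],[0,0,0,0,0,0,0]]'
python3 - <<'E'
from h import *
s=sense(); im=eyes.capture("side"); b=eyes.capture("wrist"); cv2.imwrite("pics/w4.png",b[:,:,::-1]);cv2.imwrite("pics/side4.png",im[:,:,::-1]); np.save("w4.npy",Tw(s))
cv2.imwrite("pics/s4.png",np.hstack([cv2.resize(im[160:280,240:360],(400,400),interpolation=2),cv2.resize(b,(400,250))[:, :].copy() if 0 else cv2.copyMakeBorder(cv2.resize(b,(400,250)),0,150,0,0,0)])[:,:,::-1])
T=Tw(s); d=T[:2,3]-[555,-91]; print(T[:3,3],np.hypot(*d),np.degrees(np.arctan2(d[1],d[0])))
E
```

```text
time_s: 5.25
eef_pos: [476.7, -56.9, 74.0]
ee_rot: [0.001, 0.201, 0.98, -0.0]
force: [-0.7, 0.3, 1.1]
grip_width: 0.0
grip_force: 0.2
[476.6594854  -56.90186548  74.00695647] 85.43956346478426 156.47865444939728
```

View pics/s4.png

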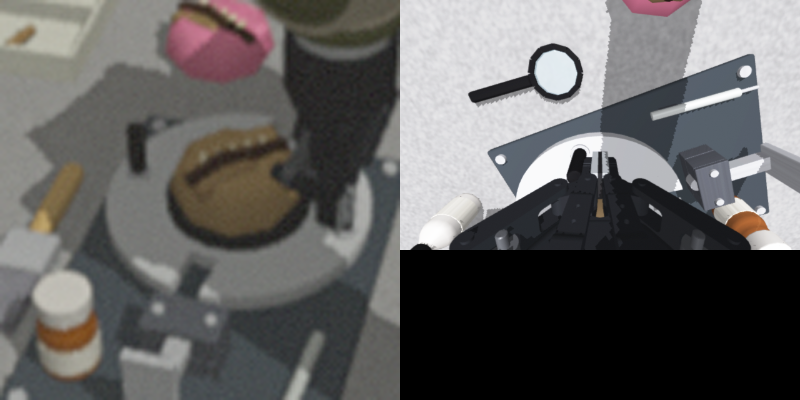

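The peg A base is at about (580,150) in the wrist half, beside the fingers. In the side half, peg B's top is at (137,130) and the slot mouth is near (192,282), almost in front of the bar.

Run:
```python
from h import *
cd=cam("side"); O=np.array([555,-91])
c=eyes.calibration("wrist"); cw=(c,np.load("w4.npy")@np.array(c["mount"]))
g=lambda u,v,z: ray(cd,240+u*.3,160+v*.3,z)[:2]
for n,p in[("side top",g(137,128,85)),("side base",g(140,168,40)),("slot side",g(194,278,40)),("slot mouth",g(188,290,40)),("slot in",g(204,262,40)),("pegA base",ray(cw,179*1.6,151*1.6,40)[:2])]:
    d=p-O; print(n,p.round(1),np.hypot(*d).round(1),np.degrees(np.arctan2(d[1],d[0])).round(1))
b=cv2.imread("pics/w4.png")[200:330,230:400]; a=cv2.imread("pics/side4.png")[205:275,270:350]
cv2.imwrite("pics/c4.png",np.hstack([cv2.resize(b,(510,390),interpolation=2),cv2.resize(a,(446,390),interpolation=2)[:,:290]]))
```

```text
side top [ 634.1 -102. ] 79.8 -7.9
side base [ 635.9 -106.5] 82.4 -10.9
slot side [564.7  -4. ] 87.5 83.7
slot mouth [565.8   8. ] 99.6 83.8
slot in [561.8 -20.8] 70.5 84.5
pegA base [469.  -77.9] 87.0 171.3
```

View pics/c4.png

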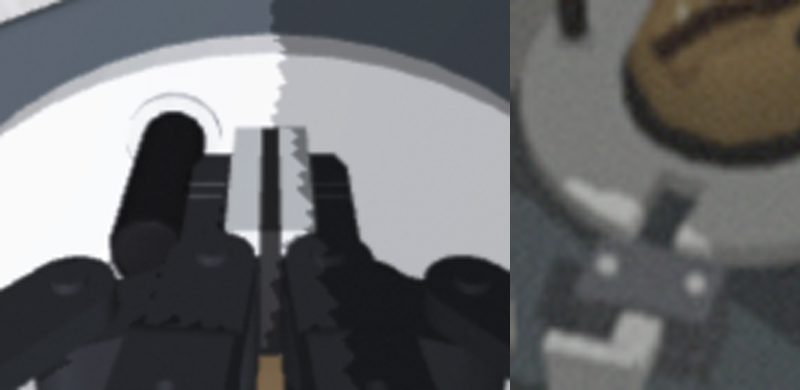

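The wrist half shows peg A touching the outer edge of the finger, with its base centre at about (175,133). In the side half the slot is a few degrees short of the bar.

```bash
python3 -m jog '[[-0.0002,-0.0035,0,0,0,-0.04,0],[-0.0001,-0.0026,0,0,0,-0.03,0],[0,0,0,0,0,0,0]]'
python3 - <<'E'
from h import *
s=sense(); np.save("w5.npy",Tw(s)); im=eyes.capture("side"); e=eyes.capture("scene"); b=eyes.capture("wrist")
for n,i in(("side5",im),("sc5",e),("w5",b)): cv2.imwrite(f"pics/{n}.png",i[:,:,::-1])
a=im[205:275,270:350]; f=e[200:270,310:380]; w=b[200:300,230:350]
cv2.imwrite("pics/c5.png",np.hstack([cv2.resize(w,(288,240),interpolation=2),cv2.resize(a,(274,240),interpolation=2),cv2.resize(f,(238,240),interpolation=2)])[:,:,::-1])
T=Tw(s); d=T[:2,3]-[555,-91]; print(T[:3,3],np.hypot(*d),np.degrees(np.arctan2(d[1],d[0])))
E
```

```text
time_s: 5.65
eef_pos: [474.3, -62.6, 73.5]
ee_rot: [0.0, 0.166, 0.986, -0.0]
force: [0.8, 0.8, -0.1]
grip_width: -0.001
grip_force: 0.3
[474.272815   -62.64716021  73.50415597] 85.56145114526387 160.6478074423764
```

View pics/c5.png

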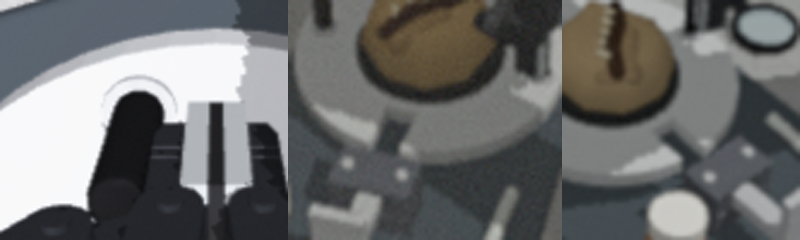

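The slot now faces the guide. In the side part it runs about (398,117) to (388,148), with guide bolts at (347,162) and (402,175). In the scene part it runs about (672,133) to (697,152), with bolts at (708,177) and (747,152).

Run:
```python
from h import *
cd=cam("side"); cs=cam("scene"); O=np.array([555,-91])
c=eyes.calibration("wrist"); cw=(c,np.load("w5.npy")@np.array(c["mount"]))
g=lambda u,v,z: ray(cd,270+(u-288)/3.425,205+v/3.43,z)[:2]
k=lambda u,v,z: ray(cs,310+(u-562)/3.4,200+v/3.43,z)[:2]
for n,p in[("pegA",ray(cw,230+141/2.4,200+109/2.4,40)[:2]),("slot s",g(398,117,40)),("slot s",g(388,148,40)),("slot sc",k(672,133,40)),("slot sc",k(697,152,40)),("bolt s",g(347,162,51)),("bolt s",g(402,175,51)),("bolt sc",k(708,177,51)),("bolt sc",k(747,152,51))]:
    d=p-O; print(n,p.round(1),np.hypot(*d).round(1),np.degrees(np.arctan2(d[1],d[0])).round(1))
```

```text
pegA [470.9 -83.4] 84.4 174.8
slot s [559.2 -19.7] 71.4 86.6
slot s [558.4  10.1] 101.1 88.1
slot sc [561.5 -12.5] 78.8 85.2
slot sc [561.2  12.9] 104.1 86.6
bolt s [578.8  38.1] 131.2 79.6
bolt s [540.2  40.8] 132.6 96.4
bolt sc [580.3  41.1] 134.5 79.2
bolt sc [542.   43.4] 135.0 95.5
```

```bash
python3 -m jog '[[-0.0001,-0.0022,0,0,0,-0.025,0],[0,0,0,0,0,0,0],[0,0.007,0,0,0,0,0],[0,0.007,-0.01,0,0,0,0],[0,0,-0.03,0,0,0,0]]'; python3 -m jog '[[0,0,-0.03,0,0,0,0],[0,0,-0.02,0,0,0.14,0],[0,0,0,0,0,0.14,0],[0,0,0,0,0,0.14,0],[0,0,0,0,0,0.14,0]]'; python3 -m jog '[[0,0,0,0,0,0.14,0],[0,0,0,0,0,0.14,0],[0,0,0,0,0,0.14,0],[0,0,0,0,0,0.14,0],[0,0,0,0,0,0.14,0]]'
python3 -m jog '[[0,0,0,0,0,0,0]]'
python3 - <<'E'
from h import *
s=sense(); T=Tw(s); print(T.round(3), s["joints"].round(2))
x=T[:2,0]; print("yaw",np.degrees(np.arctan2(x[1],x[0])))
d=np.array([564,133,T[2,3]])-T[:3,3]; print("to go tool",(T[:3,:3].T@d).round(1))
E
```

```text
time_s: 6.3
eef_pos: [476.7, -50.1, 112.5]
ee_rot: [-0.002, 0.153, 0.988, 0.0]
force: [-0.2, 0.3, 0.4]
grip_width: -0.003
grip_force: 0.0
time_s: 6.8
eef_pos: [477.8, -50.9, 164.2]
ee_rot: [0.0, 0.423, 0.906, -0.0]
force: [0.4, -0.6, 0.4]
grip_width: -0.004
grip_force: 0.0
time_s: 7.3
eef_pos: [477.8, -50.9, 164.0]
ee_rot: [0.0, 0.708, 0.706, 0.0]
force: [0.3, 0.1, 0.3]
grip_width: 0.002
grip_force: 0.0
time_s: 7.4
eef_pos: [477.8, -51.0, 163.9]
ee_rot: [0.0, 0.706, 0.708, 0.0]
force: [0.1, -0.1, -1.2]
grip_width: 0.001
grip_force: 0.0
[[-2.00000e-03  1.00000e+00  0.00000e+00  4.77805e+02]
 [ 1.00000e+00  2.00000e-03 -0.00000e+00 -5.10060e+01]
 [-0.00000e+00  0.00000e+00 -1.00000e+00  1.63894e+02]
 [ 0.00000e+00  0.00000e+00  0.00000e+00  1.00000e+00]] [-0.35  0.3   1.74 -0.    1.11 -0.35]
yaw 90.12268952085154
to go tool [183.8  86.6  -0. ]
```

```bash
python3 -m jog '[[0.037,0.017,0,0,0,0,0],[0.037,0.017,0,0,0,0,0],[0.037,0.017,0,0,0,0,0],[0.037,0.017,0,0,0,0,0],[0.036,0.018,0,0,0,0.04,0]]'; python3 -m jog '[[0,0,0,0,0,0,0],[0,0,0.033,0,0,0,0],[0,0,0.033,0,0,0,0],[0,0,0.032,0,0,0,0],[0,0,0,0,0,0,0]]'
```

```text
time_s: 7.9
eef_pos: [563.5, 134.9, 163.8]
ee_rot: [0.0, 0.719, 0.695, 0.0]
force: [1.0, -0.1, 0.0]
grip_width: -0.005
grip_force: 0.0
time_s: 8.4
eef_pos: [560.7, 132.4, 62.0]
ee_rot: [-0.003, 0.719, 0.695, -0.003]
force: [-0.0, 0.2, 1.2]
grip_width: 0.001
grip_force: 0.0
```

```bash
python3 -m jog '[[-0.004,0,0,0,0,0,0],[-0.004,0,0,0,0,0,0],[-0.003,0,0,0,0,0,0]]'; python3 -m jog '[[-0.003,0,0,0,0,0,0],[-0.003,0,0,0,0,0,0]]';  python3 -m jog '[[-0.003,0,0,0,0,0,0],[-0.003,0,0,0,0,0,0]]'
```

```text
time_s: 8.7
eef_pos: [563.6, 121.5, 67.2]
ee_rot: [0.001, 0.72, 0.694, 0.001]
force: [-0.2, 2.1, 1.0]
grip_width: 0.005
grip_force: 1.1
time_s: 8.9
eef_pos: [562.9, 115.6, 66.1]
ee_rot: [0.0, 0.72, 0.694, 0.001]
force: [0.4, 1.8, 1.0]
grip_width: -0.003
grip_force: 1.1
time_s: 9.1
eef_pos: [562.3, 109.6, 65.4]
ee_rot: [0.0, 0.72, 0.694, 0.0]
force: [-0.4, 1.6, 1.1]
grip_width: -0.0
grip_force: 1.1
```

```bash
python3 -m jog '[[-0.004,0,0,0,0,0,0],[-0.004,0,0,0,0,0,0]]'; python3 -m jog '[[-0.004,0,0,0,0,0,0],[-0.004,0,0,0,0,0,0]]';  python3 -m jog '[[-0.004,0,0,0,0,0,0],[-0.004,0,0,0,0,0,0]]'; python3 -m jog '[[-0.002,0,0,0,0,0,0],[-0.002,0,0,0,0,0,0]]'
```

```text
time_s: 9.3
eef_pos: [561.9, 101.5, 65.3]
ee_rot: [-0.0, 0.72, 0.694, -0.0]
force: [-0.3, 2.4, 1.0]
grip_width: 0.004
grip_force: 1.1
time_s: 9.5
eef_pos: [561.6, 93.5, 65.2]
ee_rot: [-0.0, 0.72, 0.694, -0.0]
force: [-0.4, 1.3, 1.5]
grip_width: -0.002
grip_force: 1.1
time_s: 9.7
eef_pos: [561.3, 85.5, 65.2]
ee_rot: [-0.0, 0.72, 0.694, -0.0]
force: [-0.9, 2.0, 1.6]
grip_width: -0.001
grip_force: 1.1
time_s: 9.9
eef_pos: [561.1, 81.7, 65.2]
ee_rot: [-0.0, 0.72, 0.694, -0.0]
force: [-0.8, 3.3, 0.5]
grip_width: -0.002
grip_force: 1.0
```

```bash
python3 -m jog '[[-0.001,0,0,0,0,0,0],[-0.001,0,0,0,0,0,0]]'; python3 -m jog '[[-0.001,0,0,0,0,0,0],[-0.001,0,0,0,0,0,0]]';  python3 -m jog '[[-0.001,0,0,0,0,0,0],[0,0,0,0,0,0,0]]'
```

```text
time_s: 10.1
eef_pos: [561.1, 80.6, 65.2]
ee_rot: [-0.001, 0.72, 0.694, 0.0]
force: [-0.1, 11.1, 1.4]
grip_width: -0.001
grip_force: 5.5
time_s: 10.3
eef_pos: [561.1, 80.4, 65.3]
ee_rot: [-0.001, 0.72, 0.694, 0.002]
force: [0.7, 22.3, 0.4]
grip_width: -0.0
grip_force: 11.2
time_s: 10.5
eef_pos: [561.0, 80.4, 65.3]
ee_rot: [-0.002, 0.72, 0.694, 0.002]
force: [1.9, 23.6, 0.3]
grip_width: -0.002
grip_force: 11.8
```

The end stop has been felt about 43 mm after contact. I'll back off, lift and check.

```bash
python3 -m jog '[[0.008,0,0,0,0,0,0],[0.02,0,0,0,0,0,0],[0,0,-0.04,0,0,0,0],[0,0,-0.05,0,0,0,0],[0.03,-0.03,-0.03,0,0,0,0]]'; python3 -m jog '[[0.03,-0.03,0,0,0,0,0],[0.03,-0.03,0,0,0,0,0],[0,0,0,0,0,0,0]]'
python3 - <<'E'
from h import *
s=sense(); print(s["force"],s["eef_pos"])
im=eyes.capture("side"); b=eyes.capture("scene")
cv2.imwrite("pics/s6.png",np.hstack([cv2.resize(im[160:310,220:370],(400,400),interpolation=2),cv2.resize(b[170:310,250:390],(400,400),interpolation=2)])[:,:,::-1])
E
```

```text
time_s: 11.0
eef_pos: [536.9, 132.7, 187.5]
ee_rot: [0.002, 0.721, 0.693, 0.002]
force: [0.1, 1.0, -0.1]
grip_width: 0.0
grip_force: 0.0
time_s: 11.3
eef_pos: [473.9, 199.5, 184.5]
ee_rot: [-0.0, 0.719, 0.695, -0.0]
force: [0.5, -0.7, 0.6]
grip_width: 0.005
grip_force: 0.0
[ 0.49458734 -0.67167522  0.63421476] [473.90165703 199.4584579  184.53052486]
```

View pics/s6.png

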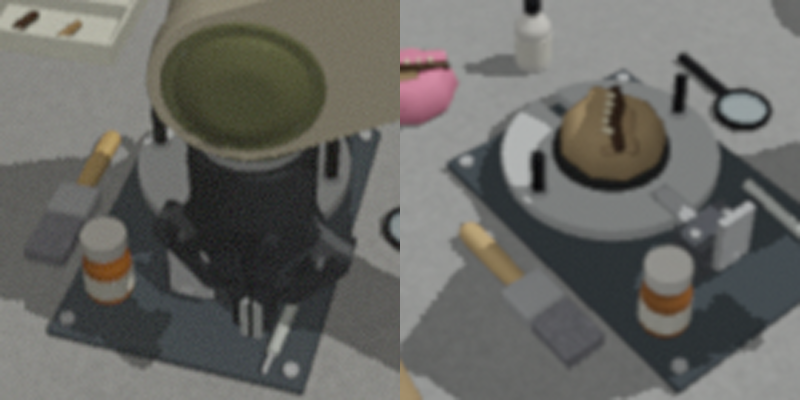

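The scene half shows the tab against the guide at (735,235) and the bar filling the slot at (675,200). The fossil is centred at (613,140), and the jar, brush, glue and loupe are where they were.

```bash
python3 -c "
from rig import finish_job; print(finish_job())"
```

```text
the job is handed in; nothing more can be done
None
```

The turntable is locked: the bar is at its end stop in a disc slot, with the fossil still centred and no bystander seen to have moved, and the job was handed in at about 11 s of the 54 s allowed (no verdict was returned).

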